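Half-lock check of a returned grinder's bayonet lid

ROBOT

A 7-joint arm with a two-finger parallel gripper is mounted at the origin on the work surface. World frame = base frame: x ahead of the robot, y to its left, z up, the work surface at z = 0. Lengths are in m, angles in degrees, forces in N, time in s.
With the tool pointing down it reaches from about 0.425 to 0.825 m from the base axis. Payload 3.6 kg.
Tool frame: the origin (TCP) lies midway between the tips of the shut fingers; the grasp point (between the pads) lies 19 mm behind it; z points along the fingers, y is the line along which they close (so a half turn about z gives the same grasp; the last joint's range is limited). The gripper opens to 93 mm and grips with 3 to 60 N. Pads are 15 mm wide; open, the fingers measure 128 mm over their backs; the gripper's body (75 mm by 188 mm) begins 65 mm behind the grasp point.
Start: joints at [-69.127, 35.231, -0.722, 81.555, 0.464, 63.22, -2.315], TCP at [0.248, 0.601, 0.219] pointing down, gripper open.
Joint ranges: [-178.69, 178.69], [-17.37, 117.87], [-77.05, 75.6], [15.02, 138.74], [-78.02, 258.01], [0.78, 113.62], [-162.83, 162.83]. Speed limits (degrees/s): [159.86, 159.86, 180, 180, 180, 180, 180].

INTERFACE

Orientations are given as [roll, pitch, yaw] about the fixed x, y, z axes, in that order (R = Rz(yaw) Ry(pitch) Rx(roll)).
In Python, from cell import * gives the robot as it stands. The module is installed in compiled form; this text tells all that it offers.
- The arm moves only by the tool move_arm, never from a script. Its argument "commands" is a list of rows, each a list of 2 entries, a list of its own where there are three numbers: the shift along the tool's x, y, z in m, then the turn about the tool's z in degrees. In form: [[[tx, ty, tz], spin], ...]. A call has 1 to 20 rows; each row is the pose to reach, as a shift and turn from the pose commanded when the call began, along the tool's axes at that moment; what a row does not reach only later rows make up. A row lasts 1/12 s, in which the tool goes at most 41.7 mm and 7.16 degrees, less where a joint would pass 70% of its speed; a pose out of reach is approached as far as the arm can. A call with a gripper value outside its range is refused whole. "hand" is the opening, from -1 (shut) to 1 (fully open), so that 0 is half open, set as the call begins (left out, the last holds). The fingers move at their own pace and stop on an object; "grip_force" is the grip in N (left out, the last holds). Time passes only in rows, so rows that repeat a pose let the fingers close. It gives the time, the measured TCP pose, the force, the opening and the grip force at its end, in the units of the state.
- observe(): the state, without advancing time (a new reading comes with each control period).
- read_camera(name): name is "scene" or "top"; returns a dict with "image" (480x640x3 uint8, red, green, blue), "z_map" (480x640 float32, m along the optical axis (not along the pixel's ray), 0 where there is no reading), "fov_y" (degrees; the focal length in pixels is half the picture's height over the tangent of half this angle, whatever the lens; pixels are square), "cx", "cy" (the principal point, pixels), "R" (3x3) and "t" (3): a world point X has camera coordinates R X + t. Camera axes: x right, y down, z forward; pixel columns grow to the right and rows downward; lengths in m; the calibration is good to about 2 mm. A picture is of the moment at which its call begins.
- sign_off(): hands the job in; it is judged then, once.
The state is a dict: "time": time; "q": joint angles; "joint_vel": joint speeds; "effort": joint torques, N m; "eef_pos": TCP position; "orientation": TCP orientation; "ft_force": force on the tool from outside, world axes, zero at the start; "wrist_torque": the same for the moment, N m; "opening": finger opening in m; "grasp_force": force on a finger pad.
Only numpy, scipy, OpenCV 4.12 (cv2) and the standard library are available. Lean on these libraries where they do the work, as an engineer would, in place of code of your own. Each camera call takes 0.05 s, during which the arm holds its last target. There are 200 camera calls.

TASK

At this returns bench, pick up the lid that matches the large blue grinder and seat it fully in the grinder's mouth, its lugs down through the two notches. Then turn it clockwise (seen from above) until its white pointers stand at the yellow halfway marks, never as far as the lock click near the red marks, and finish while still gripping it there against its return spring, lid down flat and still. Leave the orange lid and all the other loose things where they are.

Things in the scene. Friction and masses are not known exactly. Their poses are not given: they have to be found in the camera images.
- grinder: Large blue grinder, fixed: a cylinder 124 mm across (132 at its rubber foot), flat white top plate at z = 136 mm. Origin: centre of its underside, z up. The plate, 6 mm thick, has a round hole 72 mm across with two notches 14 mm wide, open to 47 mm from the axis, along its +x and -x. Black start marks on the plate stand at +x and -x.
- grinder_mouth (a point): Centre of the blue grinder's mouth, on its axis, level with the plate's top (136 mm above the bench).
- half_mark (a point): Yellow halfway mark on the grinder's top plate, 40 deg (0.70 rad) clockwise from +x seen from above, 54 mm from the axis; a second one lies opposite, half a turn round. The pointers must stand at these.
- lock_mark (a point): Red lock mark on the top plate, 80 deg (1.40 rad) clockwise from +x, 54 mm from the axis; a second one lies opposite. Beside each, at 71 deg, a sprung steel pin in a black block (block 62 mm or more from the axis, 10 mm above the plate) starts to resist the lid's pointer at about 62 deg and clicks past it at about 70 deg.
- twist_ring (a joint): Sprung ring in the blue grinder's mouth, turned by the seated lid's lugs: radians clockwise seen from above. 0 at rest (under the notches), 0.70 halfway, 1.40 locked; beyond 1.15 counts as clicked. Lags the lid by up to 0.05 rad (play). Its spring turns it back with 0.02 Nm at 0, 0.07 Nm at halfway, if the lid is let go.
- lid_blue: Blue lid of the blue grinder, 0.09 kg, standing on its plug. Origin: centre of its underside, z up. Plug 66 mm across, 22 high, its lowest 8 mm a cone from 50 across; blue disc 92 across at 22 to 28 mm; grip bar on top 64 long (x), 16 thick (y), from 28 to 62 mm height. Same after a half turn. Seated, the disc rests on the grinder's plate, the origin 114 mm above the grinder's.
- lid_lug (a point): Tip of one of the blue lid's two lugs, 41 mm from its axis along +x (the other along -x), 11 mm above the underside; lugs are 8 mm wide (y) and 6 mm high. They pass down the notches, then run under the plate as the lid turns clockwise (the only way it turns).
- lid_pointer (a point): Tip of one of the blue lid's two white pointers, on the disc, 53 mm from its axis along +x (the other along -x), 25 mm above the underside, round-ended, 10 mm wide.
- lid_blue_grip (a point): Middle of the blue lid's grip bar, on the lid's axis, 49 mm above its underside.
- grinder_small: Small orange grinder, fixed, a cylinder 96 mm across (104 mm at its foot), 110 mm high. Origin: centre of its underside. Not part of the job.
- lid_orange: Bystander: orange lid, like the blue one but smaller (disc 72 mm across); belongs to the small grinder. Origin: centre of its underside.
- tape_roll: Bystander: yellow roll of tape lying flat, 100 mm across, 30 mm high. Origin: centre of its underside.
- marker: Bystander: white marker pen with a red cap, lying, 135 mm long, 18 mm high, along its x.
- phone_box: Bystander: white product box 165 x 90 x 50 mm (x, y, z). Origin: centre of its underside.
- small_carton: Bystander: closed cardboard carton 120 x 90 x 60 mm. Origin: centre of its underside.
- scanner: Bystander: yellow and black hand scanner lying on its side, 170 x 50 x 38 mm, along its x.

How it is judged (in metres and radians):
On the way, in this order (a step that is already met when the one before it is completed fails the run):
1. the blue lid is held in the fingers, its underside at least 50 mm above the bench (height (world z) of lid_blue above 0.05 m and contact force between the fingers and lid_blue above 0.5 N), for 0.2 s.
2. the blue lid is seated in the blue grinder's mouth, disc down on the top plate (within 4 mm of its height, 6 mm of the axis) (z of lid_blue in the frame of grinder between 0.11 and 0.118 m and horizontal distance between lid_blue and grinder below 0.006 m and angle between lid_blue's own z axis and vertical below 0.08 rad), for 0.1 s.
At the end, for the whole second after the job is handed in: The blue lid sits in the blue grinder (4 mm of seated height, 6 mm of the axis, level to 0.08 rad), pointers within 0.17 rad of the yellow marks, twist ring at 0.46 to 0.90 rad, at rest, still gripped by the fingers; the other loose things within 30 mm of their starts (all of step 2 and angle between the x axis of lid_blue and the x axis of grinder, either way round between 0.53 and 0.87 rad and value of joint twist_ring between 0.46 and 0.9 rad and contact force between the fingers and lid_blue above 1 N and angular speed of lid_blue below 0.15 rad/s and linear speed of lid_blue below 0.02 m/s and distance of each of lid_orange, tape_roll, marker, phone_box, small_carton, scanner from where it was at the start of the episode below 0.03 m); the arm keeps its last pose, push and grip.
It fails at once if the lid is turned as far as the lock click (twist ring beyond 1.15 rad) (value of joint twist_ring above 1.15 rad).
It fails at once if the orange lid or another loose thing is moved more than 30 mm (distance of any of lid_orange, tape_roll, marker, phone_box, small_carton, scanner from where it was at the start of the episode above 0.03 m).
It also fails if it takes over 48 s, if anything falls off the work surface, if the arm or the gripper's body presses on something with over 40 N, if the wrist force passes 120 N, or if a joint passes its speed limit or range.

## Working session

There is one attempt and no reset: what is moved stays moved. The work goes in short steps, Python scripts to look and compute and a tool call to move; the robot and the scene stay as the last step left them, time stands still between calls to the robot, and variables do not carry over. Pictures are saved under pics/ and viewed, at most 10 in all, crops included, and the job is handed in when it is done.

Besides the shell and the picture viewer there is one more tool, called after "Request:" as name(argument=value, ...), one argument or row to a line, values as JSON. move_arm: Moves the arm, as the interface text tells. Its arguments: {"type":"object","properties":{"commands":{"type":"array"},"hand":{"type":"number"},"grip_force":{"type":"number"}},"required":["commands"]}

```bash
mkdir -p pics; cat > h.py <<'E'
from cell import *
import numpy as np, cv2, pickle
def snap(name,fn=None):
    c=read_camera(name)
    if fn: cv2.imwrite('pics/'+fn,cv2.cvtColor(c['image'],cv2.COLOR_RGB2BGR))
    return c
def foc(c): return c['image'].shape[0]/2/np.tan(np.radians(c['fov_y']/2))
def cloud(c):
    f=foc(c);z=c['z_map'].astype(float);v,u=np.mgrid[:480,:640]
    X=np.stack([(u-c['cx'])/f*z,(v-c['cy'])/f*z,z],-1)
    return (X-np.array(c['t']))@np.array(c['R'])
def ray(c,u,v,h):
    f=foc(c);R=np.array(c['R']);d=R.T@np.array([(u-c['cx'])/f,(v-c['cy'])/f,1]);o=-R.T@np.array(c['t'])
    return o+d*(h-o[2])/d[2]
E
python3 - <<'E'
from h import *
for n in('top','scene'):
    c=snap(n,n+'0.png');print(n,c['fov_y'],c['cx'],c['cy'],-np.array(c['R']).T@np.array(c['t']))
    pickle.dump(c,open(n+'0.pkl','wb'))
print(observe())
E
```

```text
top 48.35636249499449 323.42094363903783 244.89527200302757 [0.351431   0.01778353 1.32237161]
scene 51.617751203510714 328.94042079687574 243.02361174625713 [1.27585171 0.34402926 0.90594624]
{'time': 0.1, 'q': array([-69.12807611,  35.28146534,  -0.72438058,  81.62953279,
         0.46591787,  63.21950348,  -2.31370953]), 'joint_vel': array([ 0.03711565, -0.0117519 ,  0.12100409, -0.24025567, -0.06584482,
       -0.09543551, -0.0137062 ]), 'effort': array([ 1.74973517e-03, -4.60043013e+01,  2.10364703e-01, -1.66243583e+01,
       -6.11896114e-02,  1.69079436e-02,  8.78696437e-05]), 'eef_pos': array([0.24731335, 0.60036295, 0.21763744]), 'orientation': array([-1.79872419e+02,  2.23600758e-03,  1.57616572e+02]), 'ft_force': array([ 0.55307107, -0.15468269,  0.18325996]), 'wrist_torque': array([-0.00444243, -0.04722776, -0.03505965]), 'grasp_force': 0.0, 'opening': 0.09319053797485598}
```

View pics/top0.png

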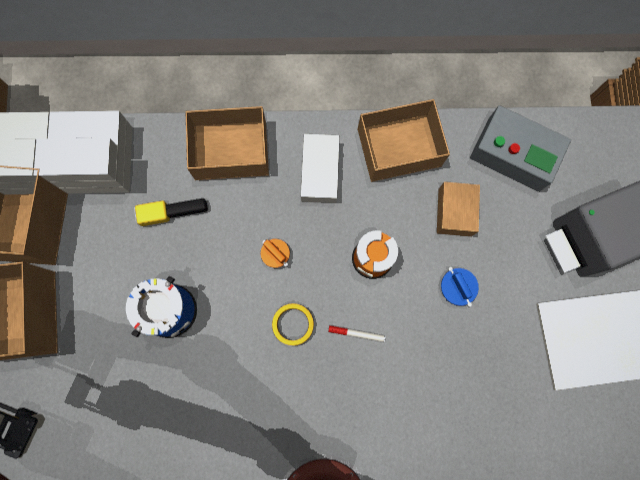

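View pics/scene0.png

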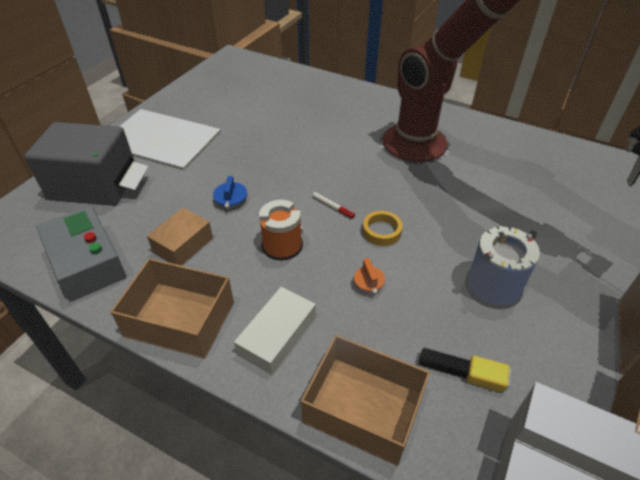

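The top view shows the blue lid at about (460,287), the large grinder at (160,307), and the open gripper at bottom left. I'll measure both from the top view.

```bash
cat >> h.py <<'E'
def circ(P):
    A=np.c_[2*P,np.ones(len(P))];s=np.linalg.lstsq(A,(P**2).sum(1),rcond=None)[0]
    return s[:2],np.sqrt(s[2]+s[:2]@s[:2])
E
python3 - <<'E'
from h import *
c=pickle.load(open('top0.pkl','rb'));W=cloud(c);im=c['image'];hsv=cv2.cvtColor(im,cv2.COLOR_RGB2HSV)
v,u=np.mgrid[:480,:640]
# lid
m=(hsv[...,0]>100)&(hsv[...,0]<130)&(hsv[...,1]>120)&(abs(u-460)<35)&(abs(v-287)<35)
disc=m&(W[...,2]>.018)&(W[...,2]<.038); bar=m&(W[...,2]>.05)
print('disc',disc.sum(),W[disc].mean(0),'z med',np.median(W[disc][:,2]),'bar',bar.sum(),W[bar].mean(0))
cnt=max(cv2.findContours(m.astype(np.uint8),0,1)[0],key=len)[:,0]
P=np.array([ray(c,a,b,.028)[:2] for a,b in cnt]);print('circle',circ(P), cv2.minEnclosingCircle(P.astype(np.float32)))
B=W[bar][:,:2];w,V=np.linalg.eigh(np.cov(B.T));print('bar ang',np.degrees(np.arctan2(V[1,1],V[0,1])),'ext',np.ptp((B-B.mean(0))@V,axis=0))
# white pointers
wm=(hsv[...,1]<60)&(hsv[...,2]>180)&(abs(u-460)<35)&(abs(v-287)<35)
n,l,s,ce=cv2.connectedComponentsWithStats(wm.astype(np.uint8))
for i in range(1,n): print('ptr',s[i,4],ce[i],ray(c,*ce[i],.027))
# grinder plate
pl=(abs(W[...,2]-.136)<.005)&(abs(u-160)<50)&(abs(v-307)<50)
print('plate',pl.sum(),np.median(W[pl][:,2]))
cs,hi=cv2.findContours(pl.astype(np.uint8),cv2.RETR_CCOMP,1)
for k,h in zip(cs,hi[0]):
    if len(k)>30:
        P=np.array([ray(c,a,b,.136)[:2] for a,b in k[:,0]]);print(h[3],len(k),circ(P))
b=cv2.cvtColor(im[255:360,110:215],cv2.COLOR_RGB2BGR);a=cv2.cvtColor(im[240:340,410:510],cv2.COLOR_RGB2BGR)
cv2.imwrite('pics/crop0.png',np.hstack([cv2.resize(b,(400,400),interpolation=2),cv2.resize(a,(400,400),interpolation=2)]))
E
```

```text
disc 818 [ 0.49277483 -0.3421616   0.02798927] z med 0.027982699660881474 bar 211 [ 0.48924707 -0.33164935  0.10233861]
circle (array([ 0.49363859, -0.34404657]), np.float64(0.043926978390443926)) ((0.49329471588134766, -0.34428152441978455), 0.04612969979643822)
bar ang 111.29671915124513 ext [0.06340658 0.39900716]
ptr 15 [450.53333333 269.46666667] [ 0.53550386 -0.32597969  0.027     ]
ptr 19 [468.78947368 302.94736842] [ 0.45238524 -0.36469257  0.027     ]
plate 1509 0.13539195459728035
-1 214 (array([0.45527768, 0.36350789]), np.float64(0.060779580843643446))
1 120 (array([0.45588784, 0.3646238 ]), np.float64(0.03990350133620209))
```

View pics/crop0.png

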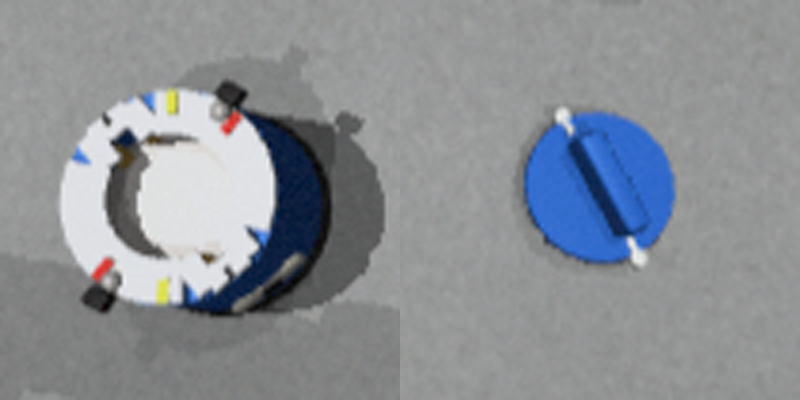

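The crop shows the grinder's black start marks at (106,118) and (228,268), with yellow and red marks clockwise of them. The lid's white pointers are at (563,115) and (640,257). Next I'll get the mark angles.

```bash
python3 - <<'E'
from h import *
c=pickle.load(open('top0.pkl','rb'));im=c['image'];hsv=cv2.cvtColor(im,cv2.COLOR_RGB2HSV)
H,S,V=[hsv[...,i].astype(int) for i in range(3)];v,u=np.mgrid[:480,:640];roi=(u>=118)&(u<190)&(v>=270)&(v<345)
ctr=np.array([.4555,.364])
for n,m in dict(yellow=(abs(H-28)<6)&(S>120)&(V>120),red=((H<8)|(H>172))&(S>120)&(V>120),black=(V<75)&(S<110)).items():
    k,l,s,ce=cv2.connectedComponentsWithStats((m&roi).astype(np.uint8))
    for i in range(1,k):
        if s[i,4]<4 : continue
        p=ray(c,*ce[i],.136)[:2];d=p-ctr;print(n,s[i,4],ce[i].round(1),p.round(4),'r',np.hypot(*d).round(4),'ang',np.degrees(np.arctan2(d[1],d[0])).round(1))
E
```

```text
yellow 12 [154.5 281.5] [0.5082 0.3645] r 0.0527 ang 0.6
yellow 12 [152.2 331.2] [0.3992 0.3657] r 0.0563 ang 178.3
red 15 [170.2 286.7] [0.4959 0.3296] r 0.053 ang -40.4
red 14 [136.4 325.4] [0.4126 0.4006] r 0.0563 ang 139.5
black 39 [170.3 279.5] [0.5119 0.3298] r 0.0659 ang -31.3
black 36 [185.6 288. ] [0.4922 0.2957] r 0.0775 ang -61.8
black 12 [142.5 293.1] [0.4831 0.39  ] r 0.0379 ang 43.3
black 57 [139.9 305.6] [0.4557 0.3946] r 0.0306 ang 89.6
black 98 [179.7 332.1] [0.3958 0.3061] r 0.0831 ang -135.9
black 40 [135.6 333. ] [0.3964 0.4014] r 0.0699 ang 147.6
```

```bash
cat >> h.py <<'E'
def shift(x,y,z,yaw):
    from scipy.spatial.transform import Rotation as Rn
    o=observe();R=Rn.from_euler('xyz',o['orientation'],degrees=True).as_matrix()
    s=R.T@(np.array([x,y,z])-o['eef_pos']);sp=-((yaw-o['orientation'][2]+180)%360-180)
    print('shift',s.round(4),'spin',round(sp,2))
E
python3 -c "
from h import *
shift(.48,.2,.24,100);shift(.55,-.05,.24,50);shift(.4938,-.345,.13,25)"
```

```text
shift [-0.3676 -0.2816 -0.0217] spin 57.62
shift [-0.5275 -0.4861 -0.0213] spin 107.62
shift [-0.5879 -0.7801  0.0894] spin 132.62
```

Request:
move_arm(
  commands=[
    [[-0.12,-0.09,-0.021],18],
    [[-0.25,-0.19,-0.021],36],
    [[-0.3676,-0.2816,-0.021],57],
    [[-0.3676,-0.2816,-0.021],57],
    [[-0.3676,-0.2816,-0.021],57],
    [[-0.3676,-0.2816,-0.021],57],
    [[-0.3676,-0.2816,-0.021],60],
    [[-0.3676,-0.2816,-0.021],60],
    [[-0.3676,-0.2816,-0.021],65],
    [[-0.3676,-0.2816,-0.021],75],
    [[-0.5275,-0.4861,-0.021],107],
    [[-0.5275,-0.4861,-0.021],107],
    [[-0.5275,-0.4861,-0.021],107],
    [[-0.5275,-0.4861,-0.021],107],
    [[-0.5275,-0.4861,-0.021],107],
    [[-0.5275,-0.4861,-0.021],107],
    [[-0.5275,-0.4861,-0.021],110],
    [[-0.5275,-0.4861,-0.021],117],
  ],
  hand=1,
)

```text
time: 1.6
eef_pos: [0.5504, -0.0579, 0.2401]
orientation: [179.7, 0.1, 39.8]
ft_force: [0.2, -0.7, 0.3]
opening: 0.0928
grasp_force: 0.0
```

```bash
python3 -c "
from h import *
shift(.4938,-.345,.13,25)"
```

```text
shift [-0.2272  0.1836  0.1115] spin 14.85
```

Request:
move_arm(
  commands=[
    [[-0.227,0.184,0.05],15],
    [[-0.227,0.184,0.11],15],
    [[-0.227,0.184,0.11],15],
    [[-0.227,0.184,0.11],15],
    [[-0.227,0.184,0.11],15],
    [[-0.227,0.184,0.11],15],
    [[-0.227,0.184,0.11],15],
    [[-0.227,0.184,0.11],15],
    [[-0.227,0.184,0.11],15],
    [[-0.227,0.184,0.11],15],
    [[-0.227,0.184,0.11],15],
    [[-0.227,0.184,0.11],15],
    [[-0.227,0.184,0.11],15],
    [[-0.227,0.184,0.11],15],
  ],
)

```text
time: 2.77
eef_pos: [0.4986, -0.3354, 0.1301]
orientation: [180.0, -0.1, 25.8]
ft_force: [0.0, 1.1, -0.2]
opening: 0.0932
grasp_force: 0.0
```

```bash
python3 -c "
from h import *
print(observe()['joint_vel'].round(2),observe()['orientation'])
shift(.4938,-.345,.033,25)
c=snap('scene','s1.png');d=snap('top');
S=cv2.imread('pics/s1.png')[120:260,160:300];T=cv2.cvtColor(d['image'][230:345,405:520],cv2.COLOR_RGB2BGR)
cv2.imwrite('pics/crop1.png',np.hstack([cv2.resize(S,(400,400),interpolation=2),cv2.resize(T,(400,400),interpolation=2)]))
"
```

```text
[ 0.29  0.11  0.4  -0.01 -0.01 -0.04 -0.02] [ 1.79994863e+02 -6.06807684e-02  2.57599971e+01]
shift [-0.0086  0.0066  0.0971] spin 0.76
```

View pics/crop1.png

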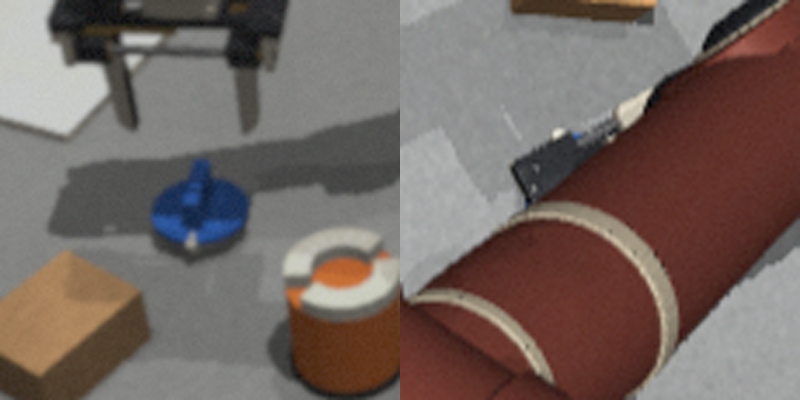

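The scene crop shows the open fingers straddling the lid's bar at about (200,180), and the top view is blocked by the arm. I'll descend and grip.

Request:
move_arm(
  commands=[
    [[-0.0086,0.0066,0.02],0.8],
    [[-0.0086,0.0066,0.04],0.8],
    [[-0.0086,0.0066,0.06],0.8],
    [[-0.0086,0.0066,0.08],0.8],
    [[-0.0086,0.0066,0.09],0.8],
    [[-0.0086,0.0066,0.096],0.8],
    [[-0.0086,0.0066,0.096],0.8],
    [[-0.0086,0.0066,0.096],0.8],
    [[-0.0086,0.0066,0.096],0.8],
    [[-0.0086,0.0066,0.096],0.8],
  ],
)

```text
time: 3.7
eef_pos: [0.4933, -0.3471, 0.0349]
orientation: [179.9, -0.1, 24.8]
ft_force: [-0.6, -0.7, -0.3]
opening: 0.0931
grasp_force: 0.0
```

Request:
move_arm(
  commands=[
    [[0,0,0],0],
    [[0,0,0],0],
    [[0,0,0],0],
    [[0,0,0],0],
    [[0,0,0],0],
    [[0,0,0],0],
    [[0,0,0],0],
    [[0,0,0],0],
    [[0,0,0],0],
    [[0,0,0],0],
  ],
  hand=-1,
  grip_force=30,
)

```text
time: 4.53
eef_pos: [0.4927, -0.3465, 0.0336]
orientation: [180.0, 0.0, 24.8]
ft_force: [-0.3, -1.3, 0.3]
opening: 0.0309
grasp_force: 0.0
```

Request:
move_arm(
  commands=[
    [[0,0,0],0],
    [[0,0,0],0],
    [[0,0,0],0],
    [[0,0,0],0],
    [[0,0,0],0],
    [[0,0,0],0],
  ],
)

```text
time: 5.03
eef_pos: [0.4927, -0.3464, 0.0337]
orientation: [-180.0, 0.0, 24.8]
ft_force: [-0.6, 1.3, 0.7]
opening: 0.0159
grasp_force: 30.0
```

Request:
move_arm(
  commands=[
    [[0,0,-0.01],0],
    [[0,0,-0.03],0],
    [[0,0,-0.05],0],
    [[0,0,-0.07],0],
    [[0,0,-0.09],0],
    [[0,0,-0.12],0],
    [[0,0,-0.15],0],
    [[0,0,-0.18],0],
    [[0,0,-0.19],0],
    [[0,0,-0.19],0],
  ],
)

```text
time: 5.87
eef_pos: [0.4937, -0.348, 0.2272]
orientation: [179.7, -0.2, 24.8]
ft_force: [-0.1, -0.4, -1.1]
opening: 0.0164
grasp_force: 30.0
```

```bash
python3 -c "
from h import *
print(observe()['opening'],observe()['eef_pos'],observe()['orientation'])
shift(.455,.3645,.225,39.5)
c=snap('scene','s2.png')
S=cv2.imread('pics/s2.png')[80:240,130:330]
cv2.imwrite('pics/crop2.png',cv2.resize(S,None,fx=3,fy=3,interpolation=2))
"
```

```text
0.01635179733583123 [ 0.49367548 -0.34804146  0.22716712] [179.65260469  -0.18732246  24.80132465]
shift [ 0.2638 -0.6631 -0.001 ] spin -14.7
```

View pics/crop2.png

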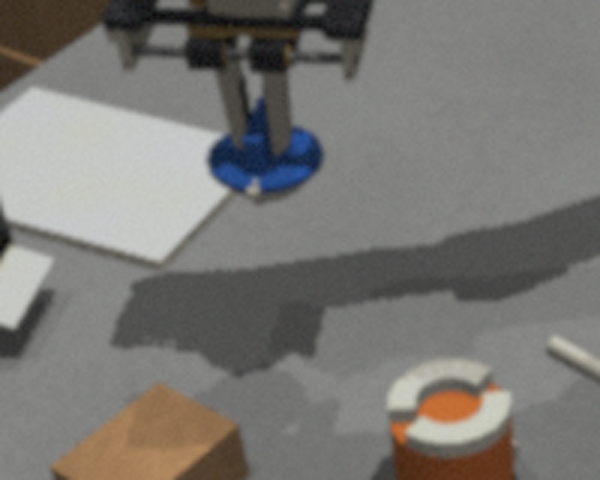

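The crop shows the lid level in the fingers at about (262,155). I'll carry it over to the grinder.

Request:
move_arm(
  commands=[
    [[0.005,-0.013,0],0],
    [[0.013,-0.033,0],-1],
    [[0.024,-0.06,0],-2],
    [[0.036,-0.09,0],-3],
    [[0.048,-0.12,0],-4],
    [[0.06,-0.15,0],-5],
    [[0.072,-0.18,0],-6],
    [[0.084,-0.21,0],-7],
    [[0.096,-0.24,0],-8],
    [[0.108,-0.27,0],-9],
    [[0.12,-0.3,0],-10],
    [[0.132,-0.33,0],-11],
    [[0.144,-0.36,0],-12],
    [[0.156,-0.39,0],-13],
    [[0.168,-0.42,0],-14],
    [[0.18,-0.45,0],-14.7],
    [[0.192,-0.48,0],-14.7],
    [[0.204,-0.51,0],-14.7],
    [[0.214,-0.54,0],-14.7],
    [[0.222,-0.56,0],-14.7],
  ],
  grip_force=40,
)

```text
time: 7.58
eef_pos: [0.4564, 0.2584, 0.221]
orientation: [-179.9, 0.3, 39.8]
ft_force: [-0.2, -0.2, -1.9]
opening: 0.0158
grasp_force: 40.0
```

```bash
python3 -c "
from h import *
print(observe()['opening'],observe()['eef_pos'],observe()['orientation'])
shift(.455,.3645,.205,39.5)
"
```

```text
0.015838261286837664 [0.45638362 0.25844062 0.22101529] [-179.85935532    0.2731465    39.76132124]
shift [ 0.0668 -0.0824  0.0159] spin 0.26
```

Request:
move_arm(
  commands=[
    [[0.013,-0.016,0.0],0],
    [[0.026,-0.033,0.0],0],
    [[0.04,-0.049,0.0],0.2],
    [[0.052,-0.064,0.0],0.2],
    [[0.062,-0.076,0.004],0.2],
    [[0.067,-0.082,0.008],0.2],
    [[0.067,-0.082,0.012],0.2],
    [[0.067,-0.082,0.012],0.2],
    [[0.067,-0.082,0.012],0.2],
    [[0.067,-0.082,0.012],0.2],
    [[0.067,-0.082,0.012],0.2],
    [[0.067,-0.082,0.012],0.2],
  ],
)

```text
time: 8.58
eef_pos: [0.4591, 0.3601, 0.2121]
orientation: [180.0, -0.0, 39.2]
ft_force: [0.6, -0.4, 0.2]
opening: 0.0158
grasp_force: 40.0
```

```bash
python3 -c "
from h import *
print(observe()['eef_pos'],observe()['orientation'],observe()['joint_vel'].round(1))
shift(.455,.3645,.205,39.5)
c=snap('scene','s3.png');d=snap('top','t3.png');pickle.dump((c,d),open('p3.pkl','wb'))
S=cv2.imread('pics/s3.png')[170:310,440:580];T=cv2.imread('pics/t3.png')[255:360,110:215]
cv2.imwrite('pics/crop3.png',np.hstack([cv2.resize(S,(400,400),interpolation=2),cv2.resize(T,(400,400),interpolation=2)]))
"
```

```text
[0.45911941 0.36010646 0.21210398] [ 1.79997398e+02 -3.20087233e-02  3.92359118e+01] [-0.2  0.1 -0.3 -0.1 -0.1  0.1 -0. ]
shift [-0.0004 -0.006   0.0071] spin -0.26
```

View pics/crop3.png

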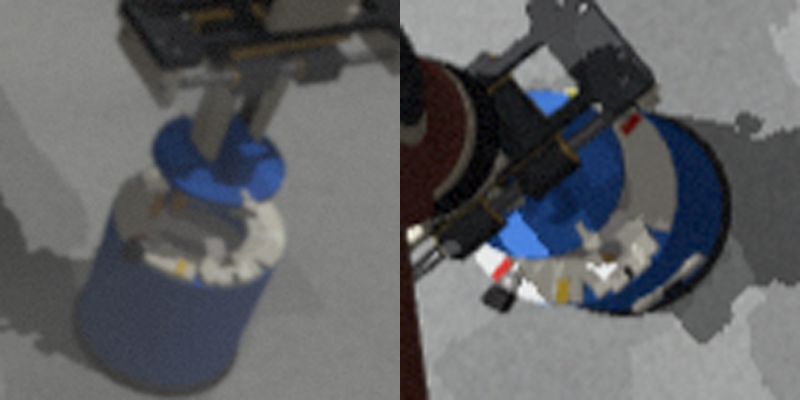

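The crop shows the lid hovering over the mouth: disc at about (220,160) in the scene view and (570,180) in the top view. I'll compare the grinder and lid centres in the same cameras.

```bash
python3 - <<'E'
from h import *
c0=pickle.load(open('scene0.pkl','rb'));s,t=pickle.load(open('p3.pkl','rb'))
hsv=cv2.cvtColor(c0['image'],cv2.COLOR_RGB2HSV);H,S,V=[hsv[...,i].astype(int) for i in range(3)];v,u=np.mgrid[:480,:640];roi=(u>465)&(u<545)&(v>220)&(v<285)
for n,m in dict(yellow=(abs(H-26)<8)&(S>110)&(V>110),red=((H<8)|(H>170))&(S>110)&(V>80)).items():
    k,l,st,ce=cv2.connectedComponentsWithStats((m&roi).astype(np.uint8))
    for i in range(1,k):
        if st[i,4]>2: print(n,st[i,4],ce[i].round(1),ray(c0,*ce[i],.136)[:2].round(4))
W=cloud(c0);pl=(abs(W[...,2]-.136)<.004)&roi
cs,hi=cv2.findContours(pl.astype(np.uint8),cv2.RETR_CCOMP,1)
for k,h in zip(cs,hi[0]):
    if len(k)>25:
        P=np.array([ray(c0,a,b,.136)[:2] for a,b in k[:,0]]);print('plate',h[3],len(k),circ(P),'enc',cv2.minEnclosingCircle(P.astype(np.float32)))
for n,c in(('scene',s),('top',t)):
    W=cloud(c);hs=cv2.cvtColor(c['image'],cv2.COLOR_RGB2HSV)
    m=(hs[...,0]>100)&(hs[...,0]<130)&(hs[...,1]>110)&(abs(W[...,2]-.2065)<.006)&(np.hypot(W[...,0]-.459,W[...,1]-.36)<.06)
    P=W[m];hull=cv2.convexHull(P[:,:2].astype(np.float32))[:,0]
    print(n,m.sum(),'z',np.median(P[:,2]),'enc',cv2.minEnclosingCircle(hull),'ransac')
    # boundary circle radius fixed 46: least squares over hull points near radius
    from scipy.optimize import least_squares
    r=least_squares(lambda p:np.hypot(*(hull-p).T)-.0455,[.459,.360],loss='soft_l1',f_scale=.001);print(r.x,np.abs(r.fun).round(4))
E
```

```text
yellow 4 [515.5 230. ] [0.3959 0.365 ]
yellow 3 [502.7 263. ] [0.5059 0.3635]
red 6 [530.2 239.3] [0.4096 0.3998]
plate -1 207 (array([0.45630967, 0.36404899]), np.float64(0.060848784578629606)) enc ((0.45788708329200745, 0.3677390515804291), 0.07484417408704758)
plate 0 100 (array([0.45618679, 0.36397981]), np.float64(0.038273161866939416)) enc ((0.45604443550109863, 0.36414405703544617), 0.04790594428777695)
scene 588 z 0.20577889121035745 enc ((0.4626321792602539, 0.3614346981048584), 0.044897351413965225) ransac
[0.46162512 0.36204897] [0.0002 0.     0.0012 0.003  0.0027 0.0029 0.0031 0.0029 0.0021 0.0026
 0.0019 0.0025 0.0009 0.0008 0.0023 0.0018 0.0012 0.0011 0.0009 0.0003
 0.0003 0.0006 0.0014 0.0001 0.0002]
top 552 z 0.20580008250914572 enc ((0.460336834192276, 0.35982847213745117), 0.04520168527960777) ransac
[0.46071707 0.36086091] [0.0012 0.0009 0.0017 0.0012 0.0008 0.0004 0.0003 0.0004 0.0003 0.0004
 0.0005 0.0005 0.0005 0.0003 0.0007 0.0002 0.0003 0.0002 0.0006 0.0003
 0.0009 0.0008 0.002  0.0009 0.001 ]
```

```bash
python3 -c "
from h import *
shift(.4533,.3633,.175,39.3)
"
```

```text
shift [-0.0026 -0.0057  0.037 ] spin -0.02
```

Request:
move_arm(
  commands=[
    [[-0.0026,-0.0057,0.005],0],
    [[-0.0026,-0.0057,0.015],0],
    [[-0.0026,-0.0057,0.025],0],
    [[-0.0026,-0.0057,0.033],0],
    [[-0.0026,-0.0057,0.036],0],
    [[-0.0026,-0.0057,0.036],0],
    [[-0.0026,-0.0057,0.036],0],
    [[-0.0026,-0.0057,0.036],0],
    [[-0.0026,-0.0057,0.036],0],
    [[-0.0026,-0.0057,0.036],0],
  ],
)

```text
time: 9.52
eef_pos: [0.4534, 0.3637, 0.1761]
orientation: [-180.0, -0.1, 39.3]
ft_force: [-0.0, -0.1, -0.9]
opening: 0.0154
grasp_force: 40.0
```

```bash
python3 -c "
from h import *
o=observe();print(o['eef_pos'],o['orientation'],o['ft_force'],o['joint_vel'].round(1))
shift(.4533,.3633,.160,39.3)
"
```

```text
[0.45342164 0.36372224 0.17609362] [-1.79999900e+02 -5.37912576e-02  3.93088104e+01] [-0.03805757 -0.08337628 -0.89556735] [-0.1 -0.  -0.2  0.1 -0.   0.   0. ]
shift [-0.0004  0.0002  0.0161] spin 0.01
```

Request:
move_arm(
  commands=[
    [[0,0,0.003],0],
    [[0,0,0.006],0],
    [[0,0,0.009],0],
    [[0,0,0.011],0],
    [[0,0,0.013],0],
    [[0,0,0.013],0],
    [[0,0,0.013],0],
    [[0,0,0.013],0],
  ],
)

```text
time: 10.18
eef_pos: [0.4532, 0.3636, 0.1627]
orientation: [180.0, -0.0, 39.3]
ft_force: [0.3, 0.2, -0.6]
opening: 0.0157
grasp_force: 40.0
```

Request:
move_arm(
  commands=[
    [[0,0,0.002],0],
    [[0,0,0.004],0],
    [[0,0,0.006],0],
    [[0,0,0.007],0],
    [[0,0,0.007],0],
    [[0,0,0.007],0],
  ],
)

```text
time: 10.68
eef_pos: [0.4531, 0.3636, 0.1555]
orientation: [180.0, 0.0, 39.3]
ft_force: [-0.1, -0.1, -1.5]
opening: 0.0158
grasp_force: 40.0
```

Request:
move_arm(
  commands=[
    [[0,0,0.002],0],
    [[0,0,0.004],0],
    [[0,0,0.006],0],
    [[0,0,0.008],0],
    [[0,0,0.008],0],
    [[0,0,0.008],0],
    [[0,0,0.008],0],
  ],
)

```text
time: 11.27
eef_pos: [0.4532, 0.3637, 0.1476]
orientation: [180.0, -0.0, 39.3]
ft_force: [0.5, 0.2, -1.1]
opening: 0.0156
grasp_force: 40.0
```

Height matches the seated value, so I'll press slightly to confirm contact.

Request:
move_arm(
  commands=[
    [[0,0,0.001],0],
    [[0,0,0.0015],0],
    [[0,0,0.0015],0],
    [[0,0,0.0015],0],
  ],
)

```text
time: 11.6
eef_pos: [0.4532, 0.3637, 0.1476]
orientation: [-180.0, -0.0, 39.3]
ft_force: [-2.1, -1.1, 7.2]
opening: 0.0161
grasp_force: 40.0
```

Contact at the seated height with 7 N. Now I'll turn clockwise.

Request:
move_arm(
  commands=[
    [[0,0,0],2],
    [[0,0,0],4],
    [[0,0,0],7],
    [[0,0,0],10],
    [[0,0,0],13],
    [[0,0,0],16],
    [[0,0,0],19],
    [[0,0,0],22],
    [[0,0,0],25],
    [[0,0,0],28],
    [[0,0,0],31],
    [[0,0,0],34],
    [[0,0,0],36],
    [[0,0,0],38],
    [[0,0,0],39],
    [[0,0,0],40],
    [[0,0,0],40],
    [[0,0,0],40],
    [[0,0,0],40],
    [[0,0,0],40],
  ],
)

```text
time: 13.27
eef_pos: [0.4544, 0.3644, 0.1476]
orientation: [-179.9, -0.2, -0.6]
ft_force: [0.3, 0.1, 5.6]
opening: 0.016
grasp_force: 40.0
```

```bash
python3 -c "
from h import *
o=observe();print(o['eef_pos'],o['orientation'],o['ft_force'],o['wrist_torque'],o['joint_vel'].round(1),o['q'])
c=snap('scene','s4.png');d=snap('top','t4.png')
S=cv2.imread('pics/s4.png')[200:300,450:550];T=cv2.imread('pics/t4.png')[255:360,110:215]
cv2.imwrite('pics/crop4.png',np.hstack([cv2.resize(S,(400,400),interpolation=2),cv2.resize(T,(400,400),interpolation=2)]))
"
```

```text
[0.45437572 0.36438531 0.14764703] [-1.79881675e+02 -1.62745165e-01 -6.31858239e-01] [0.34368273 0.11397535 5.57559062] [-0.05790446  0.28806137  0.08065801] [0.  0.  0.  0.1 0.  0.1 0.1] [ -65.03606261   38.85124084   40.37618792   99.13197306  -30.48316954
   53.2720853  -102.85004062]
```

View pics/crop4.png

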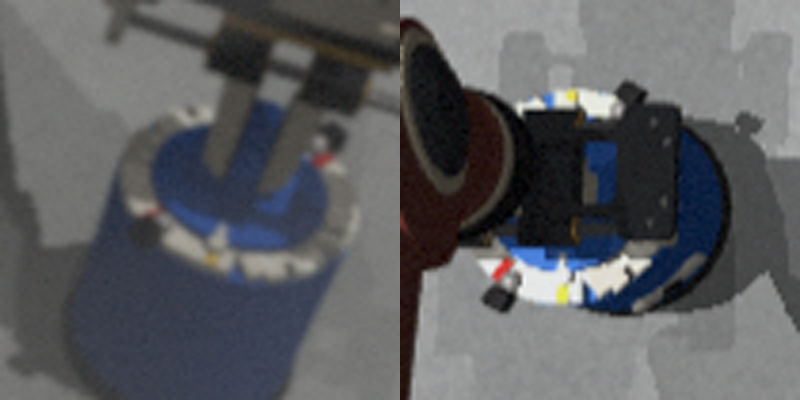

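The scene crop shows a white pointer at (218,238) in line with the yellow mark at (212,260), and the disc flat on the plate. The spring torque is felt at 0.08 Nm and the arm is at rest, so I'll hand in.

```bash
python3 -c "
from cell import *
print(sign_off())"
```

```text
the job is handed in; nothing more can be done
None
```

The job is handed in: the blue lid is seated in the large grinder and turned about 40° clockwise to the yellow halfway marks. It is still gripped at 40 N and lies flat and still; no verdict came back from the hand-in.

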